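# Hang a sample carrier on the reader's gravity rail and dock it

### The arm

A 6-joint arm with a two-finger parallel gripper is mounted at the origin on the work surface. World frame = base frame: x ahead of the robot, y to its left, z up, the work surface at z = 0. Lengths are in mm, angles in rad, forces in N, time in s.
With the tool pointing down it reaches from about 400 to 925 mm from the base axis. Payload 12.5 kg.
Tool frame: the origin (TCP) lies at the very end of the fingers, on their centre line; the grasp point (between the pads) lies 19 mm behind it (env.grasp_offset is the distance from the TCP to the grasp point, in mm); z points along the fingers, y is the direction in which the jaws open and shut (so a half turn about z gives the same grasp; the last joint's range is limited). The gripper opens to 95 mm and grips with 3 to 60 N. Pads are 20 mm wide; open, the fingers measure 119 mm over their backs; the gripper's body (75 mm by 180 mm) begins 59 mm behind the grasp point.
Start: joints at [-1.388, 0.491, 1.559, -0, 1.092, -0.106], TCP at [178.024, -599.128, 214.661] pointing down, gripper open.
Joint ranges: [-3.1, 3.1], [-0.84, 2.19], [0.05, 2.79], [-1.13, 4.28], [0.06, 2.93], [-2.69, 2.69]. Speed limits (rad/s): [2.22, 2.22, 2.79, 3.14, 3.14, 3.14].

### API

Orientations are given as [roll, pitch, yaw] about the fixed x, y, z axes, in that order (R = Rz(yaw) Ry(pitch) Rx(roll)).
In Python, from cell import env gives the robot as it stands. The module is installed in compiled form; this text tells all that it offers.
- The arm moves only by the shell command python3 -m pendant 'ROWS'. ROWS is JSON, one flat list of numbers, 5 for each row, row after row: the shift along the tool's x, y, z as a fraction of full scale, then the turn about the tool's z as a fraction of full scale, then the gripper's target within -1 to 1 (shut at 1, half-way at 0, fully open at -1). In form: [x, y, z, turn, grip, x, y, z, turn, grip, ...]. A call has 1 to 10 rows; each row shifts and turns the commanded pose from where the row before left it, along the tool's axes as they then stand; what a row does not reach is not made up. Full scale, the value 1, is 0.4 m for a shift and 180 degrees for a turn. A row lasts 1/8 s, in which the tool goes at most 62.5 mm and 10.7 degrees, less where a joint would pass 70% of its speed; a pose out of reach is approached as far as the arm can. A call with a number of a shift or a turn outside -1 to 1 is refused whole. A call with a gripper value outside its range is refused whole. The fingers move at their own pace and stop on an object; the grip force is fixed at half the most. Time passes only in rows, so rows that do not move let the fingers close. It gives the time, the measured TCP pose, the force and the opening at its end, in the units of the state.
- env.state(): the state, without advancing time (a new reading comes with each control period).
- env.read_camera(name): name is "side" or "top"; returns the picture (480x640x3 uint8, red, green, blue); there is no depth.
- env.camera_model(name): a dict with "fx", "fy", "cx", "cy" (pixels), "view" (4x4, takes a point from world to camera coordinates). Camera axes: x right, y down, z forward; pixel columns grow to the right and rows downward; lengths in mm; the calibration is good to about 2 mm. A picture is of the moment at which its call begins. camera_model takes no time and is no camera call.
- env.job_done(): hands the job in, once; it reports no verdict.
Trained networks look in the newest picture that a camera, given by its name, has taken for a name from the list of things; names that differ only in an ending like _2 or _b are one class to them, and where a whole thing is asked for, a point or a joint stands for the part that bears it (a point fixed in the world has none). Each returns a list of dicts, best first, with "confidence" (0 to 1); they miss things now and then, are a little off and sometimes report something else, mostly with a low value. They report only what shows in the picture. A call takes as long as a camera call. They do not tell look-alikes from the thing itself.
- env.masks_of(thing, camera): "region" (480x640 bool, what is visible of it).
- env.landmark_of(thing, camera): "xyz" ([x, y, z] in mm, in world coordinates, good to about 4 mm: a listed point, or the origin of a listed thing).
The state is a dict: "t": time; "joints": joint angles; "qvel": joint speeds; "tau": joint torques, N m; "eef_pos": TCP position; "tcp_rot": TCP orientation; "ft_force": force on the tool from outside, world axes, zero at the start; "moment": the same for the moment, N m; "opening": opening from 0.0 (shut) to 1.0 (fully open).
Only numpy, scipy, OpenCV 4.12 (cv2) and the standard library are available. Lean on these libraries where they do the work, as an engineer would, in place of code of your own. Each camera call takes 0.05 s, during which the arm holds its last target.

### The job

Pick up the blue sample carrier, hang it by both hooks on the yellow part of the sloped rail and press it down lightly, so that both hooks are seated on the bar, before you let go. Let it run down by itself to the orange plate, then push the carrier, touching only the carrier, until you feel the stiff plate come up firmly against its end stop, without forcing it, and let go. Leave the grey carrier and everything else where they are.

Things in the scene. Friction and masses are not known exactly. Their poses are not given: they have to be found in the camera images.
- feeder: The feeder: a grey base plate (110 x 420 mm, 12 mm high) on the bench with a sloped steel bar over it and a white reader box (120 x 130 x 150 mm high) at the bar's low end. Fixed. Origin: on the bench under the bar, 90 mm downhill of the middle of the yellow part; its y axis points, level, to the bar's high end (the robot's left), its x axis away from the robot, square to the bar.
- track: The sloped bar: polished, slippery, 12 mm diameter, falling at 12 degrees towards the reader box on the robot's right. Origin on the bar's axis, 155 mm above the bench; y runs uphill along the bar, x level and away from the robot, z square to the bar, upward. The bar is free from y = -0.09 to y = +0.18 m; a post holds it from below at its high end (y = +0.195).
- load_mark (a point): Middle of the 60 mm long yellow part of the bar, on the bar's axis, 90 mm uphill of the origin of track. Axes as track. A carrier is to be hung with its middle within the yellow part, along the bar, and seated there with a light downward press of 5 to 12 N (over its own weight) for about half a second before it is released; 20 N is too much.
- blue: The blue carrier, loose, 0.11 to 0.23 kg, standing upright, hook mouths facing roughly away from the robot. Origin: middle of its underside; z up, y along its 70 mm length (as the bar will run through the hooks), x to the hooks' open side. Block 44 x 70 x 30 mm high (x -21 to +24); 5 mm spine plate on the robot side (x -16 to -11) up to the hooks; grip tab 10 x 70 mm, 95 to 140 mm up.
- blue_grip (a point): Centre for gripping the blue carrier: on its tab, 120 mm above its underside, pinched across the 10 mm thickness (its x). The hooks' roof, 32 mm wide in x, has its top 25 mm below this point. Axes as the carrier.
- blue_axis (a point): Where the bar's axis lies when hung: 75 mm above the carrier's underside, 45 mm under blue_grip. Two hooks at y +-27 mm; lip (x 11 to 16) reaches down to 68 mm above the underside: side mouth to the block 38 mm high. Comes on from the robot's side, tilted like the bar, some 26 mm higher than hung, then is lowered; V pads in the hooks centre it on the bar. Axes as the carrier.
- grey: A like carrier with grey block and tab, to be left alone. Origin at the middle of its underside.
- plunger (a joint): Travel of the stiff plunger that carries the orange plate, in m: 0 to 0.005 at the start, 0.022 fully home. It moves downhill along the bar, stays where it is left and takes about 6 N to move; a carrier running into it moves it a few mm only. At its end is a rigid stop, to be felt: home is when the push along the bar has risen to 12 to 17 N, held a moment; 25 N is too much.
- plate: The orange stop plate, 50 mm wide, 12 mm thick, reaching from 27 mm under to 67 mm over the bar's axis, on the plunger. Only the carrier may press it. Origin as plate_face.
- plate_face (a point): Middle of the plate's uphill face, on the bar's axis; axes as track. A carrier that rests against the plate has its middle (blue_axis) 35 mm uphill of this point. It lies 95 mm plus the plunger's travel downhill of the origin of track.
- tube_rack: Rack of glass tubes beyond the rail, 90 x 200 mm, 90 mm high.
- soil_pot: Dark open pot, diameter 84 mm, 95 mm high.
- wash_bottle: White bottle with red cap, diameter 60 mm, 160 mm high.
- reagent_jar: Amber jar with black cap, diameter 54 mm, 70 mm high.
- cuvette_box: Green box 70 x 100 x 45 mm.
- spatula: Spatula, 170 mm long, lying on the bench.
There are look-alikes about, which are no part of the job. Several things look just like the blue: the one meant starts farthest from the robot's base.

How it is judged:
By the outcome, as a careful person would: the job done as asked, in the order asked, and still so for the second after the job is handed in, with the robot touching nothing.
It also fails if it takes over 72 s, if anything falls off the work surface, if the arm or the gripper's body presses on something with over 40 N, if the wrist force passes 120 N, or if a joint passes its speed limit or range.

## Working session

There is one attempt and no reset: what is moved stays moved. The work goes in short steps, Python scripts to look and compute and a shell command to move; the robot and the scene stay as the last step left them, time stands still between calls to the robot, and variables do not carry over. Pictures are saved under pics/ and viewed, and the job is handed in when it is done.

```bash
ls; mkdir -p pics; python3 - <<'E'
from cell import env
import cv2
print(env.state())
for c in ("side","top"):
    im=env.read_camera(c); cv2.imwrite(f"pics/{c}0.png",im[:,:,::-1]); print(c,env.camera_model(c))
    for n in ("blue","grey","feeder","load_mark","plate_face","blue_grip","blue_axis","plunger","track"):
        try:
            for d in env.landmark_of(n,c): print(c,n,round(d["confidence"],2),[round(v) for v in d["xyz"]])
        except Exception as e: print(c,n,e)
print(env.state()["t"])
E
```

```text
pics
{'t': 0.0, 'joints': array([-1.38763900e+00,  4.91522400e-01,  1.55945294e+00, -1.03373329e-06,
        1.09174214e+00, -1.05625318e-01]), 'qvel': array([-0.00017475,  0.00031975,  0.00010919,  0.00092759,  0.00036645,
       -0.00025318]), 'tau': array([ 9.59865101e-04, -6.12643433e+01, -2.58177763e+01,  6.92922994e-02,
        4.82746842e-02, -1.13828701e-04]), 'eef_pos': array([ 177.95007897, -598.86270269,  214.0836467 ]), 'tcp_rot': array([-3.14047400e+00, -1.17677496e-04,  2.88783054e-01]), 'ft_force': array([ 0.15757442, -0.63449281,  0.16348232]), 'moment': array([ 0.02018417, -0.00495796, -0.00646478]), 'opening': 0.9973057275127434}
side {'fx': 531.2357129855255, 'fy': 531.2357129855255, 'cx': 321.6355398876682, 'cy': 239.7892440185693, 'view': array([[-9.97498408e-01, -7.04515638e-02, -5.78825697e-03,
         5.21646341e+02],
       [-3.76329588e-02,  5.98574098e-01, -8.00182985e-01,
         1.51364869e+02],
       [ 5.98388433e-02, -7.97963424e-01, -5.99728011e-01,
         1.07472446e+03],
       [ 0.00000000e+00,  0.00000000e+00,  0.00000000e+00,
         1.00000
[... 1275 characters left out ...]

top blue 0.73 [318, 125, 0]
top blue 0.65 [437, -114, 3]
top blue 0.37 [644, -39, 153]
top grey 0.93 [439, 187, 1]
top feeder 0.59 [648, -37, 3]
top load_mark 0.65 [654, 50, 173]
top load_mark 0.19 [431, -116, 74]
top plate_face 0.79 [634, -138, 139]
top plate_face 0.23 [560, 380, 1]
top blue_grip 0.8 [324, 130, 119]
top blue_grip 0.56 [327, -161, 123]
top blue_axis 0.95 [432, -117, 75]
top blue_axis 0.78 [321, -160, 76]
top blue_axis 0.78 [323, 128, 73]
top blue_axis 0.58 [636, -140, 140]
top plunger it knows: blue, blue_axis, blue_grip, cuvette_box, feeder, grey, load_mark, plate, plate_face, reagent_jar, soil_pot, spatula, track, tube_rack, wash_bottle
top track 0.35 [434, -115, 120]
0.9
```

View pics/side0.png

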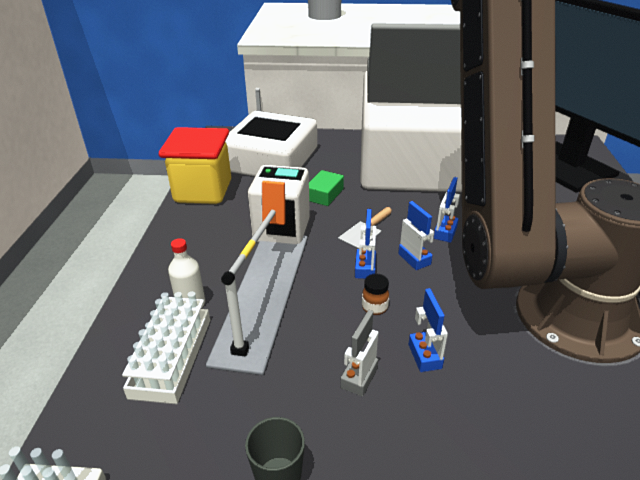

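View pics/top0.png

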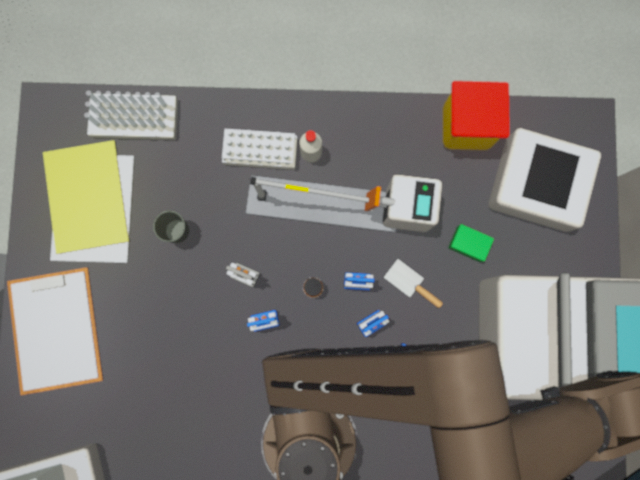

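```bash
python3 - <<'E'
import cv2,numpy as np
s=cv2.imread("pics/side0.png"); t=cv2.imread("pics/top0.png")
a=cv2.resize(s[195:285,325:475],None,fx=5,fy=5,interpolation=cv2.INTER_CUBIC)
cv2.imwrite("pics/c1.png",a)
b=cv2.resize(t[255:345,225:405],None,fx=4,fy=4,interpolation=cv2.INTER_CUBIC)
cv2.imwrite("pics/c2.png",b)
c=cv2.resize(t[170:220,240:400],None,fx=5,fy=5,interpolation=cv2.INTER_CUBIC)
d=cv2.resize(s[175:375,200:320],None,fx=2.9,fy=2.9,interpolation=cv2.INTER_CUBIC)
cv2.imwrite("pics/c3.png",c);cv2.imwrite("pics/c4.png",d)
E
```

```text
(no output)
```

View pics/c1.png

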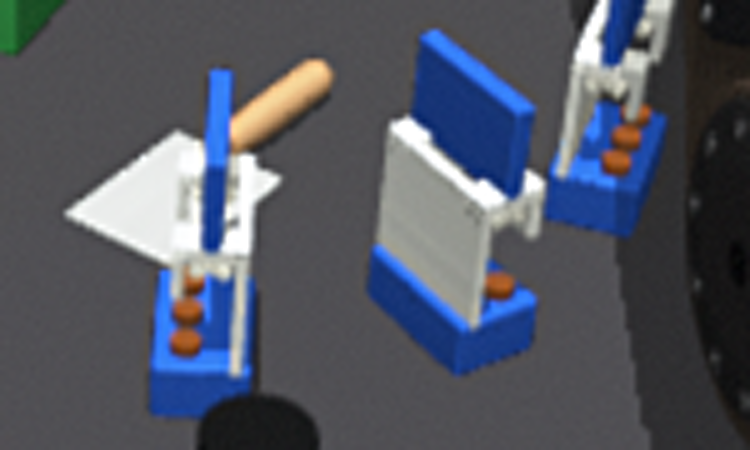

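View pics/c2.png

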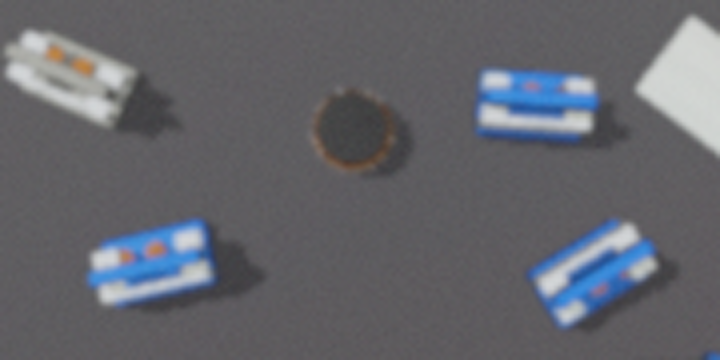

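View pics/c3.png

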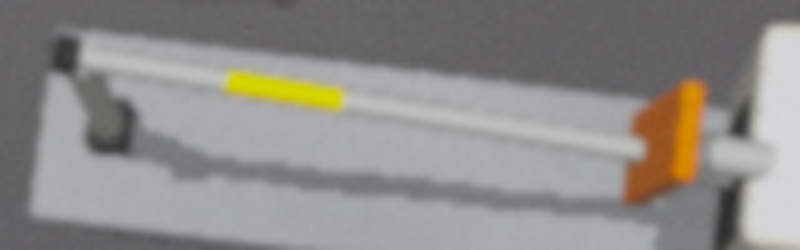

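View pics/c4.png

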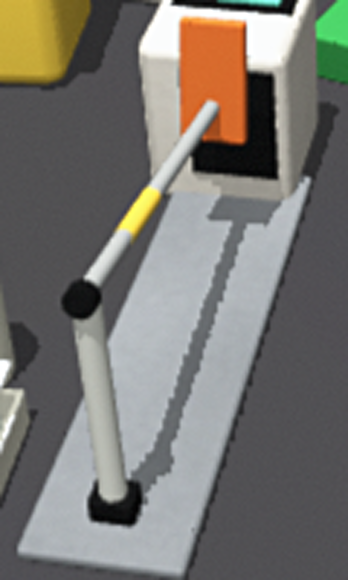

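```bash
cat > h.py <<'E'
import cv2,numpy as np
from cell import env
M={c:env.camera_model(c) for c in("side","top")}
def ray(c,u,v):
    m=M[c];V=m["view"];R=V[:3,:3];t=V[:3,3]
    d=R.T@np.array([(u-m["cx"])/m["fx"],(v-m["cy"])/m["fy"],1.]);return -R.T@t,d/np.linalg.norm(d)
def onz(c,u,v,z):
    o,d=ray(c,u,v);return o+d*(z-o[2])/d[2]
def tri(p,q):
    o1,d1=ray("side",*p);o2,d2=ray("top",*q)
    A=np.stack([d1,-d2],1);s=np.linalg.lstsq(A,o2-o1,rcond=None)[0]
    a=o1+s[0]*d1;b=o2+s[1]*d2;return (a+b)/2,np.linalg.norm(a-b)
def proj(c,p):
    m=M[c];q=m["view"]@np.append(p,1.);return np.array([m["fx"]*q[0]/q[2]+m["cx"],m["fy"]*q[1]/q[2]+m["cy"]])
E
python3 - <<'E'
from h import *
np.set_printoptions(precision=1,suppress=True)
S=cv2.imread("pics/side0.png");T=cv2.imread("pics/top0.png")
def yel(im,box):
    h=cv2.cvtColor(im,cv2.COLOR_BGR2HSV);x0,y0,x1,y1=box
    m=cv2.inRange(h,(22,120,100),(35,255,255));k=np.zeros_like(m);k[y0:y1,x0:x1]=m[y0:y1,x0:x1]
    ys,xs=np.nonzero(k);P=np.stack([xs,ys],1).astype(float);c=P.mean(0);u,s,vt=np.linalg.svd(P-c);d=vt[0]
    pr=(P-c)@d;return len(P),c,c+d*(pr.min()-.3),c+d*(pr.max()+.3)
a=yel(S,(225,225,270,270));b=yel(T,(270,170,330,200))
print(a);print(b)
print("centre",tri(a[1],b[1]))
for i in (2,3):
  for j in (2,3): print(i,j,tri(a[i],b[j]))
# tab top ends target in top
for (u,v) in ((480,92),(597,102)): print(onz("top",225+u/4-.4,255+v/4-.4,140))
E
```

```text
(124, array([248. , 247.6]), array([253.4, 240.2]), array([242.6, 255.2]))
(100, array([296.3, 187.7]), array([284.9, 185.8]), array([307.5, 189.7]))
centre (array([654.6,  45.8, 174.9]), np.float64(1.7043528840241784))
2 2 (array([643.7,  71.7, 213.2]), np.float64(15.097965941007223))
2 3 (array([650.6,  17.7, 171.1]), np.float64(3.031871311885889))
3 2 (array([658.3,  74.3, 179.5]), np.float64(0.6609307576495601))
3 3 (array([666.5,  19.2, 134.1]), np.float64(12.806100978230763))
[435.7 -81.4 140. ]
[ 431.4 -155.3  140. ]
```

```bash
python3 - <<'E'
from h import *
np.set_printoptions(precision=1,suppress=True)
def cp(u,v): return 240+(u-2)/5,170+(v-2)/5
p=onz("top",*cp(85,56),155+175*.208);q=onz("top",*cp(642,149),155-97*.208)
print(p,q,np.degrees(np.arctan2(p[0]-q[0],p[1]-q[1])))
# base plate edges, z=12
for a,b in (((35,212),(380,240)),((62,30),(380,68)),((400,71),(630,100))):
    p=onz("top",*cp(*a),12);q=onz("top",*cp(*b),12);print(p,q,np.degrees(np.arctan2(p[0]-q[0],p[1]-q[1])))
# side: plate edges
def cs(u,v): return 200+(u-1)/2.9,175+(v-1)/2.9
p=onz("side",*cs(190,572),12);q=onz("side",*cs(308,182),12);print(p,q,np.degrees(np.arctan2(p[0]-q[0],p[1]-q[1])))
p=onz("side",*cs(20,548),12);q=onz("side",*cs(128,275),12);print(p,q,np.degrees(np.arctan2(p[0]-q[0],p[1]-q[1])))
E
```

```text
[666.7 144.1 191.4] [ 638.6 -137.4  134.8] 5.6967408365670265
[618.1 187.7  12. ] [607.6  -3.5  12. ] 3.137710464134295
[721.2 176.8  12. ] [704.5  -0.9  12. ] 5.350449258313502
[703.1 -12.1  12. ] [ 690.2 -140.5   12. ] 5.72918597801483
[610.1 195.4  12. ] [ 575.5 -210.1   12. ] 4.87458511686021
[719.2 183.8  12. ] [701.5 -82.9  12. ] 3.8180193393391226
```

```bash
python3 -m pendant '[0.0955,-0.097,0,0,-1, 0.0955,-0.097,0,0,-1, 0.0955,-0.097,0,0,-1, 0.0955,-0.097,0,0,-1, 0.0955,-0.097,0,0,-1, 0.0955,-0.097,0,0,-1, 0.0955,-0.097,0,0,-1, 0.0955,-0.097,0,0,-1, 0.0955,-0.097,0,0,-1, 0.0955,-0.097,0,0,-1]'
```

```text
t: 2.15
eef_pos: [434.4, -116.8, 214.9]
tcp_rot: [3.141, -0.001, 0.289]
ft_force: [0.4, -0.8, -0.9]
opening: 1.001
```

```bash
python3 -m pendant '[0,0,0,-0.056,-1, 0,0,0,-0.056,-1, 0,0,0,-0.056,-1, 0,0,0,-0.056,-1, 0,0,0,-0.056,-1, 0,0,0,-0.056,-1, 0,0,0,-0.054,-1, 0,0,0,0,-1]'
```

```text
t: 3.15
eef_pos: [433.7, -118.4, 214.7]
tcp_rot: [3.141, 0.0, 1.513]
ft_force: [0.4, -0.0, -0.7]
opening: 1.0
```

```bash
python3 -m pendant '[0.0425,0,0.07,0,-1, 0,0,0.08,0,-1, 0,0,0,0,-1]'; python3 - <<'E'
from h import *
print(env.state()["eef_pos"])
for c in("side","top"):
    im=env.read_camera(c); cv2.imwrite(f"pics/{c}1.png",im[:,:,::-1])
a=cv2.imread("pics/side1.png")[150:300,290:440]; b=cv2.imread("pics/top1.png")[220:320,290:430]
cv2.imwrite("pics/d1.png",cv2.resize(a,None,fx=4,fy=4,interpolation=cv2.INTER_CUBIC))
cv2.imwrite("pics/d2.png",cv2.resize(b,None,fx=4,fy=4,interpolation=cv2.INTER_CUBIC))
E
```

```text
t: 3.52
eef_pos: [433.9, -101.1, 153.5]
tcp_rot: [-3.138, -0.001, 1.511]
ft_force: [-0.4, -0.1, 0.1]
opening: 0.997
[ 433.92805636 -101.06616454  153.49243221]
```

View pics/d1.png

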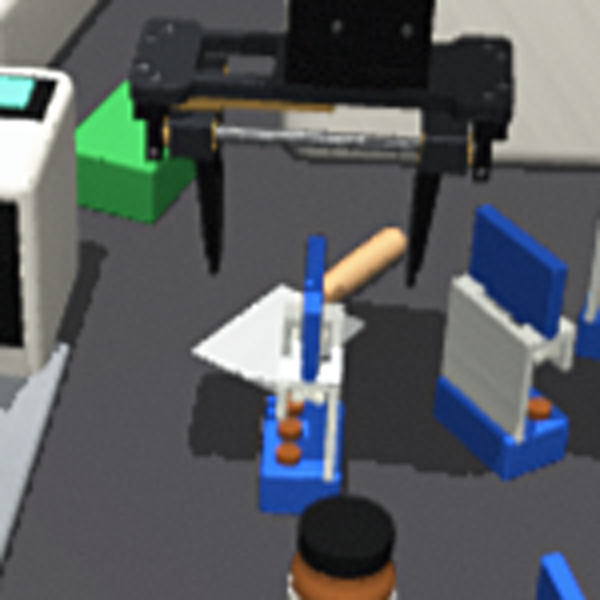

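View pics/d2.png

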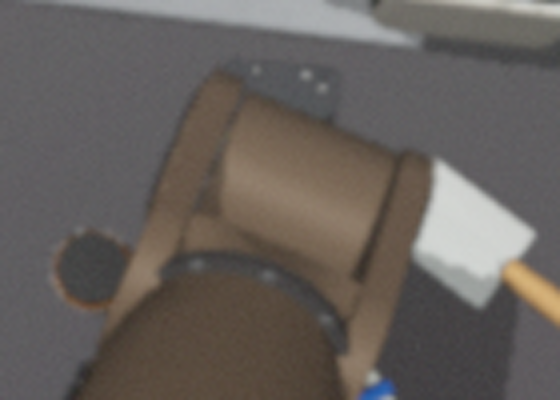

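```bash
python3 -m pendant '[0,0,0.063,0,-0.5, 0,0,0.063,0,0, 0,0,0,0,0.5, 0,0,0,0,0.7, 0,0,0,0,0.75, 0,0,0,0,0.75]';python3 -m pendant '[0,0,0,0,0.78, 0,0,0,0,0.78]';python3 -m pendant '[0,0,0,0,0.8, 0,0,0,0,0.8]'
```

```text
t: 4.38
eef_pos: [434.9, -101.5, 104.9]
tcp_rot: [3.14, 0.0, 1.514]
ft_force: [1.2, -0.2, 0.0]
opening: 0.427
t: 4.62
eef_pos: [434.7, -101.4, 104.3]
tcp_rot: [3.141, 0.0, 1.514]
ft_force: [-0.3, -0.1, -0.6]
opening: 0.214
t: 4.88
eef_pos: [434.6, -101.4, 104.2]
tcp_rot: [-3.141, 0.0, 1.514]
ft_force: [0.3, -0.3, -0.0]
opening: 0.103
```

```bash
python3 -m pendant '[0,0,0,0,0.8, 0,0,0,0,0.8]'; python3 -m pendant '[0,0,-0.02,0,0.81, 0,0,-0.02,0,0.81, 0,0,-0.02,0,0.81, 0,0,0,0,0.81]'
```

```text
t: 5.12
eef_pos: [434.6, -101.4, 104.2]
tcp_rot: [-3.141, 0.0, 1.514]
ft_force: [-0.3, -0.8, -0.5]
opening: 0.107
t: 5.62
eef_pos: [434.9, -101.6, 129.0]
tcp_rot: [3.14, 0.001, 1.514]
ft_force: [-0.5, 0.9, -0.9]
opening: 0.105
```

```bash
cat > look.py <<'E'
from h import *
import sys
c,n,x0,y0,x1,y1,f=sys.argv[1],sys.argv[2],*map(int,sys.argv[3:8])
im=env.read_camera(c)[:,:,::-1]; cv2.imwrite(f"pics/{n}_full.png",im)
cv2.imwrite(f"pics/{n}.png",cv2.resize(im[y0:y1,x0:x1],None,fx=f,fy=f,interpolation=cv2.INTER_CUBIC))
s=env.state();print(s["t"],s["eef_pos"].round(1),s["ft_force"].round(1),s["moment"].round(2),round(s["opening"],3))
E
python3 look.py side e1 290 150 440 300 4
```

```text
5.675 [ 434.8 -101.5  128.6] [-0.7  0.6 -0.6] [-0.   -0.07  0.06] 0.107
```

View pics/e1.png

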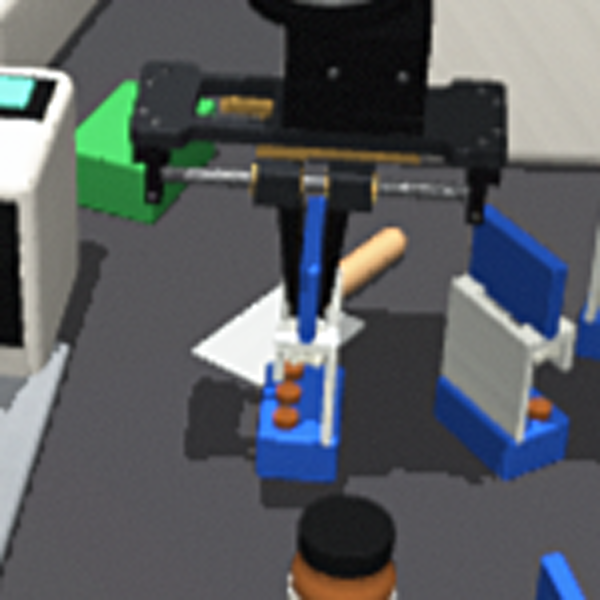

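```bash
cat > ov.py <<'E'
from h import *
def boxes():
    return [(-21,24,-35,35,0,30),(-5,5,-35,35,95,140),(-16,16,-35,35,81,95)]
def pose(org,yaw,tilt):
    cy,sy=np.cos(yaw),np.sin(yaw);ct,st=np.cos(tilt),np.sin(tilt)
    R=np.array([[cy,-sy,0],[sy,cy,0],[0,0,1]])@np.array([[1,0,0],[0,ct,-st],[0,st,ct]]);return R
def draw(im,cam,grip_w,grip_l,yaw,tilt,f,x0,y0,col):
    R=pose(None,yaw,tilt)
    for b in boxes():
        C=np.array([[x,y,z] for x in b[:2] for y in b[2:4] for z in b[4:]],float)
        P=[(proj(cam,grip_w+R@(c-grip_l))-[x0,y0]+.5)*f for c in C]
        for i in range(8):
            for j in range(i+1,8):
                if bin(i^j).count("1")==1: cv2.line(im,tuple(np.int32(P[i])),tuple(np.int32(P[j])),col,1,cv2.LINE_AA)
E
python3 - <<'E'
from ov import *
im0=cv2.imread("pics/e1_full.png")[190:290,335:395]
out=[]
for tl in (0,6,12):
    im=cv2.resize(im0,None,fx=4.4,fy=4.4,interpolation=cv2.INTER_CUBIC)
    draw(im,"side",np.array([434.8,-101.5,128.6+19]),np.array([0,16,122.]),np.radians(-3.3),np.radians(tl),4.4,335,190,(0,255,255)); out.append(im)
cv2.imwrite("pics/e2.png",np.hstack(out))
E
```

```text
(no output)
```

View pics/e2.png

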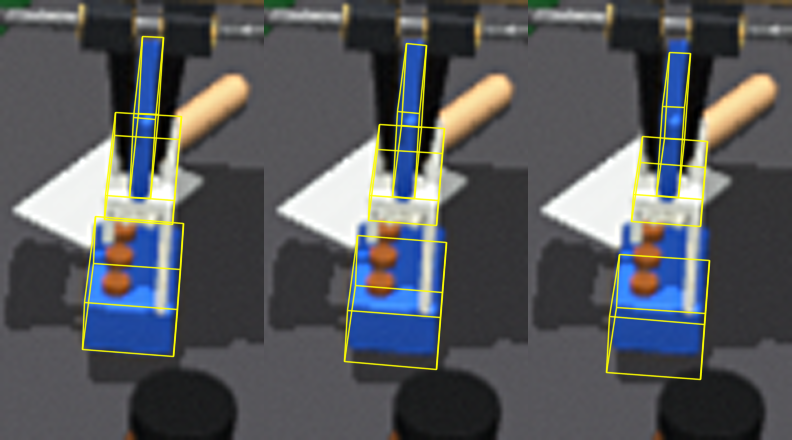

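```bash
python3 -m pendant '[0,0,0.02,0,0.8, 0,0,0,0,0.8, 0,0,0,0,0.795, 0,0,0,0,0.795, 0,0,0,0,0.795]'; python3 look.py side e3 335 190 395 290 4
```

```text
t: 6.3
eef_pos: [434.7, -101.4, 120.3]
tcp_rot: [3.141, 0.0, 1.514]
ft_force: [0.4, 0.1, -1.0]
opening: 0.105
6.35 [ 434.7 -101.5  120.3] [-1.   0.  -0.5] [-0.03 -0.13 -0.02] 0.105
```

View pics/e3.png

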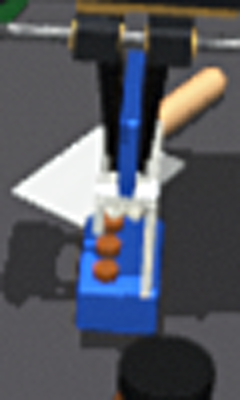

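```bash
cat > fit.py <<'E'
# compare tilt: side-by-side overlays of latest side picture. args: name gripy tilts...
from ov import *
import sys
n=sys.argv[1]; gl=float(sys.argv[2]); tl=[float(a) for a in sys.argv[3:]]
im=env.read_camera("side")[:,:,::-1].copy();cv2.imwrite(f"pics/{n}_full.png",im)
s=env.state();p=s["eef_pos"];yaw=s["tcp_rot"][2]-np.pi/2
print(s["t"],p.round(1),s["ft_force"].round(1),s["moment"].round(2),round(s["opening"],3))
g=p+[0,0,19]
u,v=proj("side",g);x0,y0=max(0,int(u)-32),max(0,int(v)-45)
out=[]
for t in [None]+tl:
    k=cv2.resize(im[y0:y0+100,x0:x0+62],None,fx=4.2,fy=4.2,interpolation=cv2.INTER_CUBIC)
    if t is not None: draw(k,"side",g,np.array([0,gl,122.]),yaw,np.radians(t),4.2,x0,y0,(0,255,255))
    out.append(k)
o=np.hstack(out);cv2.imwrite(f"pics/{n}.png",o[:, :800])
E
python3 -m pendant '[0,0,0,0,0.792, 0,0,0,0,0.792, 0,0,0,0,0.79, 0,0,0,0,0.79, 0,0,0,0,0.79]'; python3 fit.py e4 16 0 8
```

```text
t: 6.98
eef_pos: [434.7, -101.4, 120.2]
tcp_rot: [3.142, 0.0, 1.514]
ft_force: [-0.5, 0.4, -1.9]
opening: 0.107
7.025 [ 434.7 -101.4  120.2] [-0.3  0.5 -0.7] [ 0.01 -0.1  -0.  ] 0.108
```

View pics/e4.png

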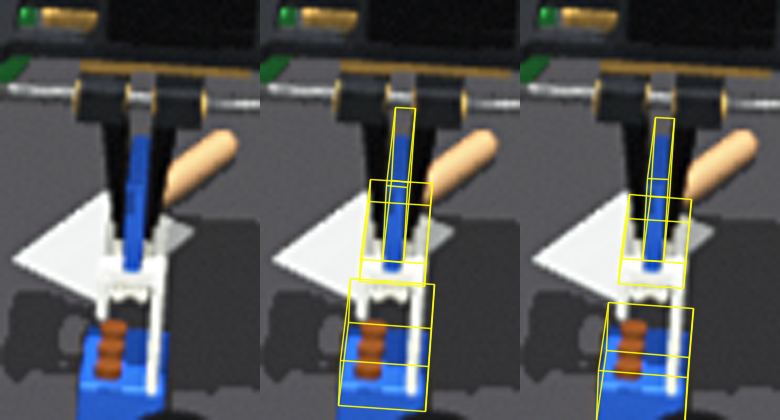

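```bash
cat > ov2.py <<'E'
from ov import *
import sys
# name px py pz yawdeg  then gl,gz,tilt triples
n=sys.argv[1];p=np.array([float(a) for a in sys.argv[2:5]]);yaw=np.radians(float(sys.argv[5]))
im=cv2.imread(f"pics/{n}_full.png");g=p+[0,0,19]
u,v=proj("side",g);x0,y0=max(0,int(u)-32),max(0,int(v)-40)
out=[]
for a in sys.argv[6:]:
    gl,gz,t=map(float,a.split(","))
    k=cv2.resize(im[y0:y0+130,x0:x0+62],None,fx=4.2,fy=4.2,interpolation=cv2.INTER_CUBIC)
    draw(k,"side",g,np.array([0,gl,gz]),yaw,np.radians(t),4.2,x0,y0,(0,255,255)); out.append(k)
cv2.imwrite(f"pics/{n}_o.png",np.hstack(out)[:,:800])
E
python3 ov2.py e4 434.7 -101.4 120.2 -3.3 16,122,10 16,122,16 16,122,22
```

```text
(no output)
```

View pics/e4_o.png

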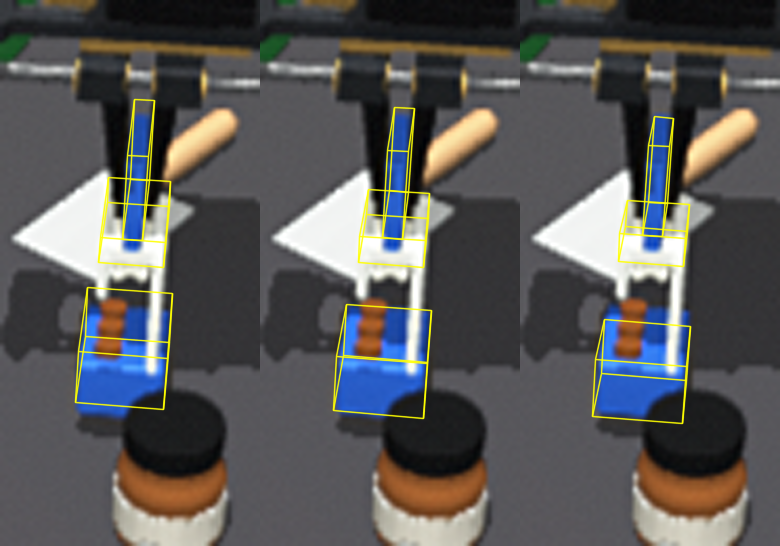

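```bash
python3 - <<'E'
import cv2
im=cv2.imread("pics/e4_full.png");print(im.shape)
k=cv2.resize(im[195:300,335:400],None,fx=7,fy=7,interpolation=cv2.INTER_CUBIC);cv2.imwrite("pics/e5.png",k[:735])
E
```

```text
(480, 640, 3)
```

View pics/e5.png

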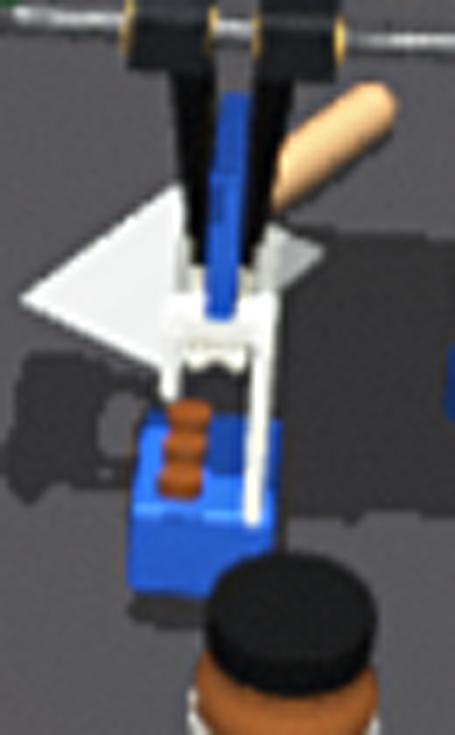

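```bash
python3 - <<'E'
from ov import *
from scipy.optimize import least_squares
pts=[((0,35,95),(221,318)),((0,35,140),(226,172)),((0,-35,140),(237,92)),((24,35,0),(128,588)),((24,35,30),(133,512)),((-13.5,35,30),(254,524))]
g=np.array([434.7,-101.4,139.2])
def f(p):
    R=pose(None,np.radians(-3.3),p[3]);r=[]
    for l,q in pts:
        w=g+[p[0],0,0]+R@(np.array(l,float)-[0,p[1],p[2]])
        r.append(proj("side",w)-[335+q[0]/7-.43,195+q[1]/7-.43])
    return np.ravel(r)
s=least_squares(f,[0,16,122,.2]);print(s.x[:3],np.degrees(s.x[3]),f(s.x).round(1))
E
```

```text
[ -0.34632491  18.63519214 128.6820851 ] 12.987585538480367 [-0.  -0.1  0.5  0.5  0.5  0.  -0.5  1.  -0.5 -0.6 -0.1 -0.9]
```

```bash
python3 -m pendant '[0,0,0,0,0.85, 0,0,0,0,1, 0,0,-0.06,0,1, 0,0,-0.06,0,1, 0,0,0,0,1, 0,0,0,0,1]'; python3 - <<'E'
from h import *
im=env.read_camera("side")[:,:,::-1].copy();cv2.imwrite("pics/e6_full.png",im)
print(env.state()["eef_pos"].round(1))
cv2.imwrite("pics/e6.png",cv2.resize(im[150:280,325:410],None,fx=6,fy=6,interpolation=cv2.INTER_CUBIC)[:600])
E
```

```text
t: 7.78
eef_pos: [434.4, -101.3, 167.6]
tcp_rot: [-3.141, -0.0, 1.514]
ft_force: [-0.1, 0.3, -2.1]
opening: 0.103
[ 434.3 -101.3  167.4]
```

View pics/e6.png

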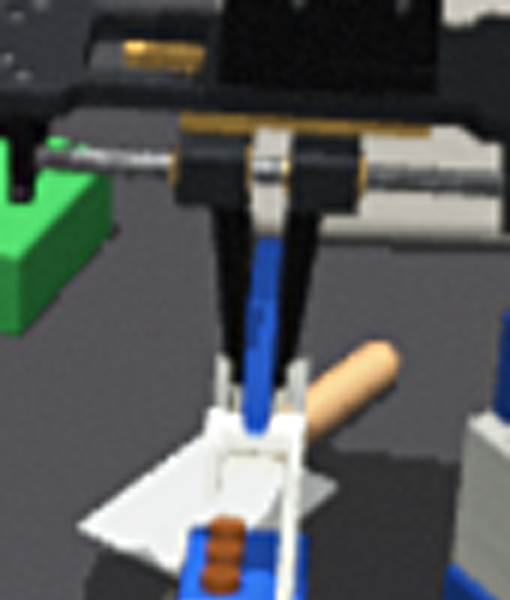

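```bash
python3 - <<'E'
import cv2
im=cv2.imread("pics/e6_full.png")
cv2.imwrite("pics/e7.png",cv2.resize(im[185:285,335:400],None,fx=6,fy=6,interpolation=cv2.INTER_CUBIC))
E
```

```text
(no output)
```

View pics/e7.png

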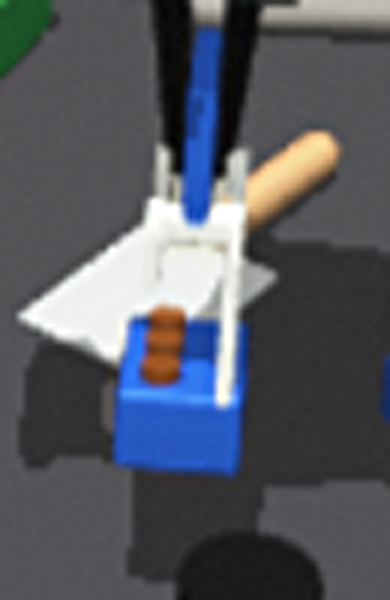

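```bash
cat > pf.py <<'E'
from ov import *
from scipy.optimize import least_squares
def fitp(pts,g,yawd,f,x0,y0):
    def F(p):
        R=pose(None,np.radians(yawd),p[3]);r=[]
        for l,q in pts:
            w=g+[p[0],0,0]+R@(np.array(l,float)-[0,p[1],p[2]])
            r.append(proj("side",w)-[x0+(q[0]+.5)/f-.5,y0+(q[1]+.5)/f-.5])
        return np.ravel(r)
    s=least_squares(F,[0,16,125,.2]);print(s.x[:3].round(1),np.degrees(s.x[3]).round(1),F(s.x).round(1))
    return s.x
E
python3 - <<'E'
from pf import *
fitp([((0,35,95),(196,220)),((0,35,140),(200,88)),((0,-35,140),(208,30)),((24,35,0),(115,464)),((24,35,30),(118,388)),((-13.5,35,30),(226,402)),((-21,35,0),(240,474))],np.array([434.3,-101.3,186.4]),-3.3,6,335,185)
E
```

```text
[  0.3  31.3 132.9] 14.2 [-0.  -0.4  0.6  0.6  0.8  0.  -0.6  0.4 -0.4  0.  -0.4 -1.  -0.   0.3]
```

```bash
sed -i 's/s=least_squares(F,\[0,16,125,.2\])/s=least_squares(lambda p:np.append(F(p),(p[1]-17)\/3),[0,16,125,.2])/' pf.py
python3 - <<'E'
from pf import *
fitp([((0,35,95),(196,220)),((0,35,140),(200,88)),((0,-35,140),(208,30)),((24,35,0),(115,464)),((24,35,30),(118,388)),((-13.5,35,30),(226,402)),((-21,35,0),(240,474))],np.array([434.3,-101.3,186.4]),-3.3,6,335,185)
fitp([((0,35,95),(221,318)),((0,35,140),(226,172)),((0,-35,140),(237,92)),((24,35,0),(128,588)),((24,35,30),(133,512)),((-13.5,35,30),(254,524))],np.array([434.7,-101.4,139.2]),-3.3,7,335,195)
E
```

```text
[ -0.   17.6 127.7] 13.4 [-0.  -0.3  0.6  0.5  0.8 -0.7 -0.7  0.6 -0.5  0.2 -0.3 -0.8  0.1  0.6]
[ -0.4  17.1 128. ] 12.9 [-0.  -0.1  0.5  0.5  0.5 -0.  -0.5  1.1 -0.5 -0.6 -0.1 -0.9]
```

```bash
python3 -m pendant '[0,0,-0.057,0,1, 0,0,-0.057,0,1, 0,0,-0.057,0,1, 0.0705,0.063,0,0,1, 0.0705,0.063,0,0,1, 0.0705,0.063,0,0,1, 0.0705,0.063,0,0,1, 0.0705,0.063,0,0,1, 0.0705,0.063,0,0.011,1, 0,0,0,0,1]'; python3 - <<'E'
from h import *
s=env.state();print(s["eef_pos"].round(1),s["tcp_rot"].round(4),s["ft_force"].round(1))
for c in("side","top"):
    im=env.read_camera(c)[:,:,::-1].copy();cv2.imwrite(f"pics/f1{c}_full.png",im)
im=cv2.imread("pics/f1side_full.png");cv2.imwrite("pics/f1.png",cv2.resize(im[130:330,190:340],None,fx=3,fy=3,interpolation=cv2.INTER_CUBIC))
im=cv2.imread("pics/f1top_full.png");cv2.imwrite("pics/f1t.png",cv2.resize(im[150:300,220:420],None,fx=3,fy=3,interpolation=cv2.INTER_CUBIC))
E
```

```text
t: 9.07
eef_pos: [596.0, 60.4, 234.7]
tcp_rot: [-3.14, 0.0, 1.481]
ft_force: [-0.3, 0.7, -0.3]
opening: 0.105
[596.   60.4 234.7] [-3.1395e+00  1.0000e-04  1.4812e+00] [-0.3  0.7 -0.3]
```

View pics/f1.png

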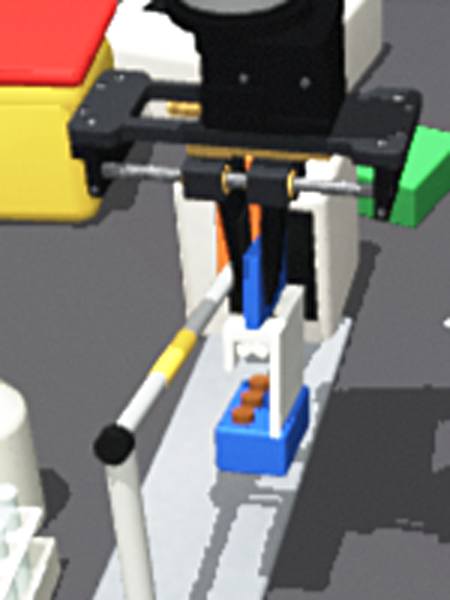

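View pics/f1t.png

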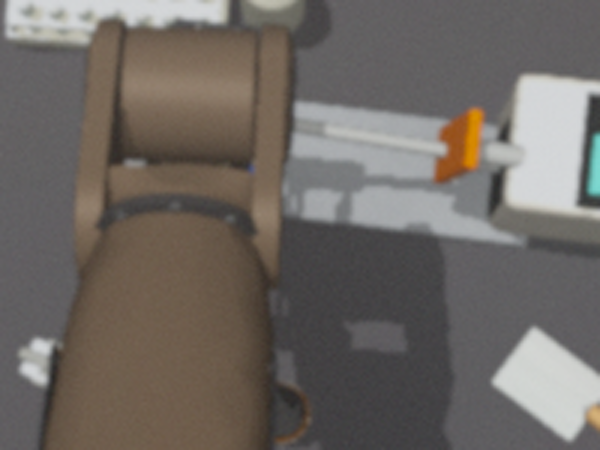

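```bash
python3 - <<'E'
import cv2
im=cv2.imread("pics/f1side_full.png")
cv2.imwrite("pics/f2.png",cv2.resize(im[200:296,240:310],None,fx=6,fy=6,interpolation=cv2.INTER_CUBIC))
E
```

```text
(no output)
```

View pics/f2.png

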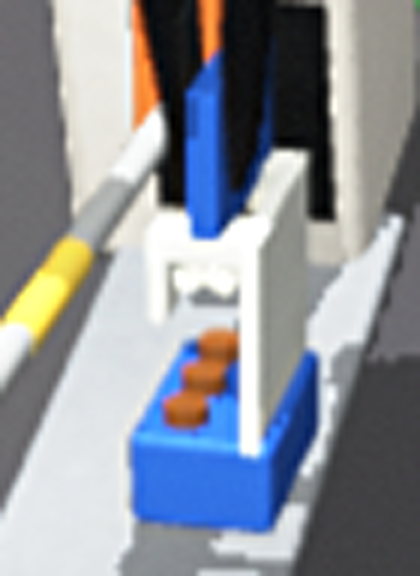

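```bash
python3 - <<'E'
from pf import *
P=[((-5,35,95),(222,237)),((5,35,95),(193,232)),((5,35,140),(187,90)),((-5,35,140),(216,93)),((24,35,0),(134,514)),((-21,35,0),(268,527)),((24,35,30),(134,432)),((-16,35,30),(263,452)),((-11,35,30),(240,448)),((16,35,68),(150,320))]
x=fitp(P,np.array([596,60.4,253.7]),-5.13,6,240,200)
R=pose(None,np.radians(-5.13),x[3]);g=np.array([596+x[0],60.4,253.7])
print("axis pt",g+R@(np.array([0,0,75])-[0,x[1],x[2]]))
for y in (-27,27): print(g+R@(np.array([0,y,75])-[0,x[1],x[2]]))
E
```

```text
[ -0.3  17.3 127.7] 11.8 [-0.   0.4 -0.9  0.7 -0.3  0.1  0.7  0.1 -0.7  0.7  1.6  1.2 -1.  -0.3
 -0.4 -1.4  0.7 -1.   0.3 -0.4]
axis pt [595.1367261   54.20787764 198.54380913]
[592.77336036  27.88256687 193.03086842]
[597.50009184  80.53318841 204.05674984]
```

```bash
python3 -m pendant '[0,0,-0.004,0,1, 0,0.025,0,0,1, 0,0.025,0,0,1, 0,0.025,0,0,1]'; python3 -m pendant '[0,0.025,0,0,1, 0,0.025,0,0,1, 0,0,0,0,1]'; python3 - <<'E'
from h import *
s=env.state();print(s["eef_pos"].round(1),s["tcp_rot"].round(4),s["ft_force"].round(1),s["moment"].round(2))
im=env.read_camera("side")[:,:,::-1].copy();cv2.imwrite(f"pics/g1_full.png",im)
cv2.imwrite("pics/g1.png",cv2.resize(im[200:296,200:300],None,fx=6,fy=6,interpolation=cv2.INTER_CUBIC))
E
```

```text
t: 9.68
eef_pos: [625.9, 55.9, 238.2]
tcp_rot: [3.141, 0.0, 1.479]
ft_force: [0.9, -0.3, -1.0]
opening: 0.104
t: 10.05
eef_pos: [645.6, 54.3, 237.9]
tcp_rot: [-3.141, 0.0, 1.479]
ft_force: [-0.9, -0.0, -0.4]
opening: 0.107
[645.6  54.3 237.9] [-3.1414e+00  1.0000e-04  1.4794e+00] [-0.9 -0.  -0.4] [-0.04 -0.12 -0.02]
```

View pics/g1.png

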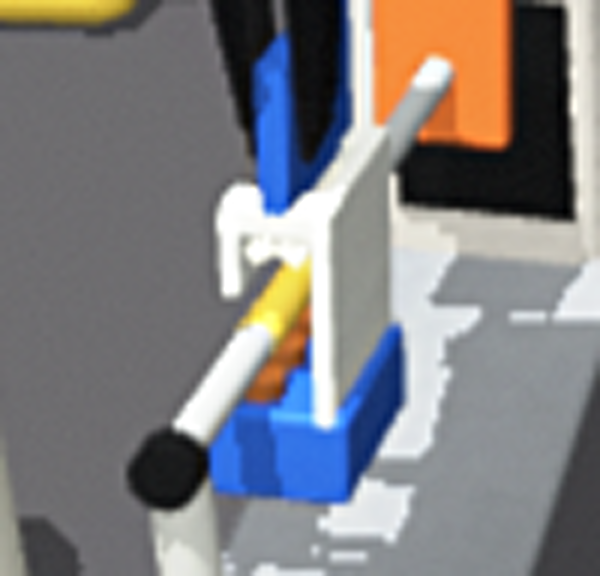

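```bash
python3 - <<'E'
from pf import *
P=[((24,35,0),(212,494)),((-21,35,0),(350,502)),((-16,35,30),(340,425)),((-11,35,30),(315,422)),((5,35,95),(265,208)),((-5,35,95),(292,211)),((16,35,68),(222,293))]
g=np.array([645.6,54.3,256.9])
x=fitp(P,g,-5.2,6,200,200)
R=pose(None,np.radians(-5.2),x[3]);g=g+[x[0],0,0]
W=lambda l:g+R@(np.array(l,float)-[0,x[1],x[2]])
print("axis",W((0,0,75)))
u=np.array([np.sin(np.radians(5.2))*np.cos(np.radians(12)),np.cos(np.radians(5.2))*np.cos(np.radians(12)),np.sin(np.radians(12))])
L=np.array([654.6,48,174.3])
for s in (-150,-90,-30,0,30,60,90,105):
    print(s,((proj("side",L+u*s)-[200,200]+.5)*6-.5).round(0),((proj("top",L+u*s)-[240,170]+.5)*5-.5).round(0))
E
```

```text
[ -0.8  17.1 128.3] 12.7 [-0.6  0.1  0.7  1.3 -0.7 -1.   0.7 -0.8 -0.9  0.4  0.2  0.4  0.7 -0.2]
axis [644.30360909  49.3619498  201.16686549]
-150 [410. 109.] [567. 139.]
-90 [364. 177.] [453. 120.]
-30 [314. 253.] [338. 102.]
0 [287. 294.] [279.  93.]
30 [258. 337.] [221.  83.]
60 [228. 383.] [161.  74.]
90 [196. 432.] [101.  64.]
105 [179. 457.] [71. 59.]
```

```bash
python3 -m pendant '[0,0.0255,0,0,1, 0,0,0,0,1]';  python3 -m pendant '[0,0,0.015,0,1, 0,0,0.015,0,1, 0,0,0.015,0,1, 0,0,0,0,1]'; python3 - <<'E'
from h import *
s=env.state();print(s["eef_pos"].round(1),s["tcp_rot"].round(4),s["ft_force"].round(1),s["moment"].round(2))
im=env.read_camera("side")[:,:,::-1].copy();cv2.imwrite(f"pics/g2_full.png",im)
cv2.imwrite("pics/g2.png",cv2.resize(im[200:296,200:300],None,fx=6,fy=6,interpolation=cv2.INTER_CUBIC))
E
```

```text
t: 10.35
eef_pos: [655.7, 53.4, 238.2]
tcp_rot: [3.141, 0.0, 1.479]
ft_force: [-0.5, -0.8, -0.5]
opening: 0.106
t: 10.85
eef_pos: [654.9, 53.4, 219.5]
tcp_rot: [-3.14, 0.0, 1.479]
ft_force: [-0.9, 0.3, -0.9]
opening: 0.099
[654.9  53.4 219.5] [-3.1405e+00  2.0000e-04  1.4795e+00] [-0.9  0.3 -0.9] [-0.02 -0.11  0.01]
```

View pics/g2.png

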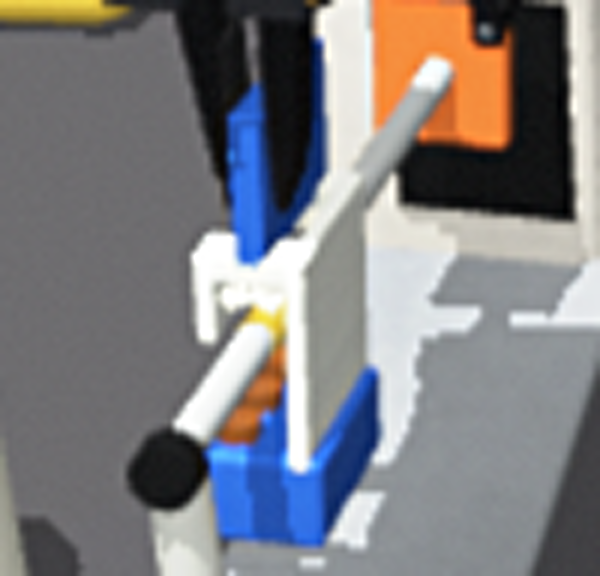

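```bash
python3 -m pendant '[0,0,0.006,0,1, 0,0,0.006,0,1, 0,0,0,0,1]';  python3 -m pendant '[0,0,0.003,0,1, 0,0,0,0,1]'; python3 -m pendant '[0,0,0.003,0,1, 0,0,0,0,1]'
```

```text
t: 11.28
eef_pos: [655.1, 53.5, 215.2]
tcp_rot: [-3.141, 0.0, 1.48]
ft_force: [0.3, 0.4, -0.6]
opening: 0.104
t: 11.52
eef_pos: [655.1, 53.4, 214.2]
tcp_rot: [-3.142, 0.0, 1.479]
ft_force: [0.4, -1.5, -1.1]
opening: 0.102
t: 11.78
eef_pos: [655.1, 53.4, 212.9]
tcp_rot: [-3.141, 0.0, 1.479]
ft_force: [0.4, 0.1, -1.2]
opening: 0.107
```

```bash
for i in 1; do python3 -m pendant '[0,0,0.003,0,1, 0,0,0,0,1]';  python3 -m pendant '[0,0,0.003,0,1, 0,0,0,0,1]'; done
```

```text
t: 12.02
eef_pos: [655.1, 53.4, 211.7]
tcp_rot: [-3.141, 0.0, 1.479]
ft_force: [-1.1, 0.3, -1.5]
opening: 0.104
t: 12.28
eef_pos: [655.1, 53.4, 210.6]
tcp_rot: [-3.141, 0.0, 1.479]
ft_force: [0.2, 0.3, -1.4]
opening: 0.103
```

```bash
python3 -m pendant '[0,0,0.002,0,1, 0,0,0,0,1]'
```

```text
t: 12.52
eef_pos: [655.1, 53.3, 210.4]
tcp_rot: [3.141, 0.0, 1.479]
ft_force: [-2.4, -0.9, 4.3]
opening: 0.105
```

```bash
python3 -m pendant '[0,0,0.002,0,1, 0,0,0,0,1]'
```

```text
t: 12.78
eef_pos: [655.2, 53.2, 209.9]
tcp_rot: [3.141, 0.0, 1.479]
ft_force: [-3.4, -0.4, 6.8]
opening: 0.103
```

```bash
python3 -m pendant '[0,0,0.002,0,1, 0,0,0,0,1]'
```

```text
t: 13.02
eef_pos: [655.2, 53.2, 209.9]
tcp_rot: [3.14, 0.0, 1.479]
ft_force: [-4.9, -1.2, 13.3]
opening: 0.102
```

```bash
python3 -m pendant '[0,-0.002,-0.0007,0,1, 0,0,0,0,1]'; python3 - <<'E'
from h import *
im=env.read_camera("side")[:,:,::-1].copy();cv2.imwrite(f"pics/g3_full.png",im)
s=env.state();print(s["eef_pos"].round(1),s["tcp_rot"].round(4),s["ft_force"].round(1),s["moment"].round(2))
cv2.imwrite("pics/g3.png",cv2.resize(im[205:301,200:300],None,fx=6,fy=6,interpolation=cv2.INTER_CUBIC))
E
```

```text
t: 13.28
eef_pos: [655.0, 53.1, 209.9]
tcp_rot: [3.139, 0.0, 1.479]
ft_force: [-1.6, -2.8, 9.1]
opening: 0.107
[655.   53.2 209.9] [3.1388e+00 5.0000e-04 1.4794e+00] [-1.7 -1.2  8.8] [-0.66  0.23 -0.12]
```

View pics/g3.png

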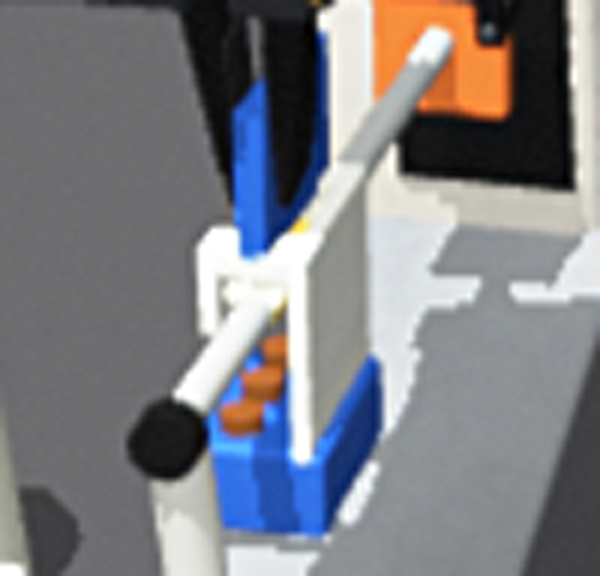

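```bash
python3 -m pendant '[0,0,0,0,0.795, 0,0,0,0,0.792, 0,0,0,0,0.792]'; python3 - <<'E'
from h import *
for i in range(2):
    env.read_camera("side"); s=env.state();print(s["t"],s["eef_pos"].round(1),s["ft_force"].round(1),s["moment"].round(2))
E
```

```text
t: 13.7
eef_pos: [655.0, 53.3, 209.8]
tcp_rot: [3.139, 0.0, 1.479]
ft_force: [-1.3, -1.8, 8.3]
opening: 0.104
13.75 [655.1  53.3 209.8] [-0.9 -1.5  7. ] [-0.35  0.18 -0.11]
13.8 [655.   53.3 209.8] [-1.6 -1.6  8.2] [-0.35  0.16 -0.07]
```

```bash
python3 -m pendant '[0,0,0,0,0.79, 0,0,0,0,0.79]'; python3 - <<'E'
from h import *
for i in range(2):
    env.read_camera("side"); s=env.state();print(s["t"],s["eef_pos"].round(1),s["ft_force"].round(1),s["moment"].round(2))
E
```

```text
t: 14.05
eef_pos: [655.0, 53.4, 209.2]
tcp_rot: [3.139, -0.0, 1.479]
ft_force: [1.7, -1.0, 5.0]
opening: 0.111
14.1 [655.   53.4 209.1] [ 1.2 -1.   5.3] [-0.17 -0.29 -0.11]
14.15 [655.   53.4 209.1] [ 1.2 -0.4  5.4] [-0.17 -0.37 -0.05]
```

```bash
python3 -m pendant '[0,0,0,0,0.85, 0,0,0,0,1, 0,0,0,0,1]'; python3 - <<'E'
from h import *
im=env.read_camera("side")[:,:,::-1].copy();cv2.imwrite(f"pics/g4_full.png",im)
s=env.state();print(s["eef_pos"].round(1),s["tcp_rot"].round(4),s["ft_force"].round(1),s["moment"].round(2))
cv2.imwrite("pics/g4.png",cv2.resize(im[205:301,200:300],None,fx=6,fy=6,interpolation=cv2.INTER_CUBIC))
E
```

```text
t: 14.52
eef_pos: [655.0, 53.4, 209.1]
tcp_rot: [3.139, 0.0, 1.479]
ft_force: [0.8, -2.5, 5.5]
opening: 0.103
[655.   53.4 209.1] [3.1395 0.     1.4794] [ 1.8 -0.8  6.2] [-0.24 -0.35 -0.1 ]
```

View pics/g4.png

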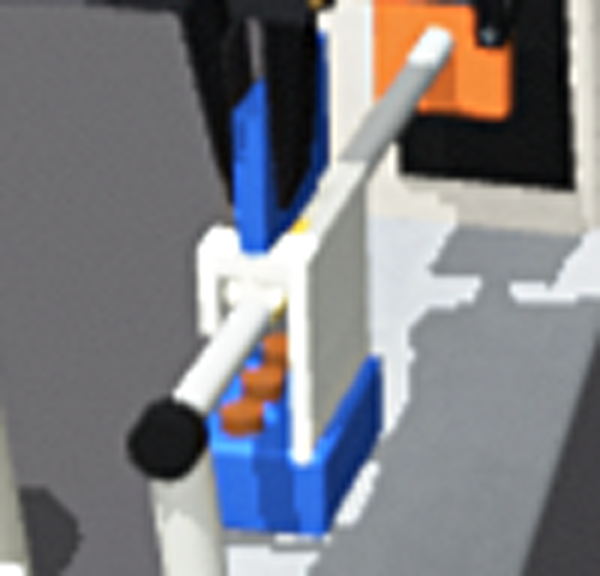

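```bash
python3 -m pendant '[0,0,0.0008,0,1, 0,0,0,0,1, 0,0,0,0,1]'; python3 -c "
from h import *
s=env.state();print(s['ft_force'].round(1),s['moment'].round(2))"; python3 -m pendant '[0,0,0,0,1, 0,0,0,0,1, 0,0,0,0,1]'
```

```text
t: 14.95
eef_pos: [655.0, 53.4, 209.1]
tcp_rot: [3.139, 0.0, 1.479]
ft_force: [0.8, -0.4, 7.9]
opening: 0.098
[ 0.8 -0.4  7.9] [-0.26 -0.17 -0.11]
t: 15.32
eef_pos: [655.1, 53.4, 209.1]
tcp_rot: [3.139, 0.0, 1.479]
ft_force: [1.0, -1.6, 7.1]
opening: 0.101
```

```bash
python3 -m pendant '[0,0,0,0,0, 0,0,0,0,0, 0,0,0,0,0, 0,0,0,0,0]'; python3 - <<'E'
from h import *
im=env.read_camera("side")[:,:,::-1].copy();cv2.imwrite(f"pics/h1_full.png",im)
s=env.state();print(s["eef_pos"].round(1),s["ft_force"].round(1),s["opening"])
cv2.imwrite("pics/h1.png",cv2.resize(im[150:310,190:320],None,fx=4,fy=4,interpolation=cv2.INTER_CUBIC)[:600])
E
```

```text
t: 15.82
eef_pos: [654.3, 53.5, 208.0]
tcp_rot: [-3.141, 0.0, 1.479]
ft_force: [-0.4, 0.7, 0.5]
opening: 0.463
[654.4  53.5 208. ] [-0.1  0.   0.9] 0.48059945838471
```

View pics/h1.png

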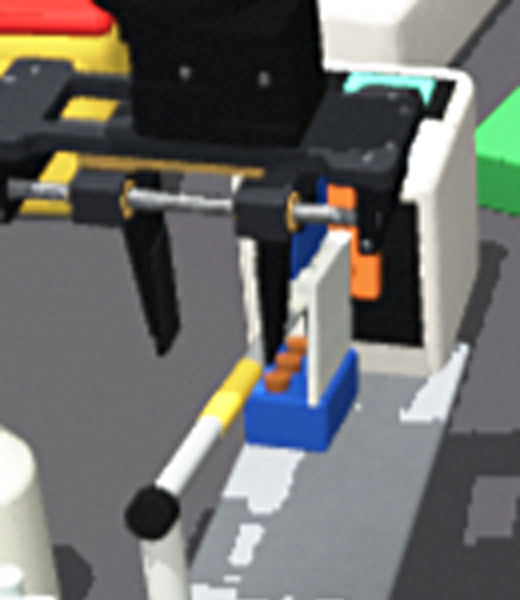

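Carrier is sliding down along the bar, past the yellow part. Wait while it runs, moving nothing.

```bash
python3 -m pendant '[0,0,0,0,0, 0,0,0,0,0, 0,0,0,0,0, 0,0,0,0,0, 0,0,0,0,0, 0,0,0,0,0, 0,0,0,0,0, 0,0,0,0,0]'; python3 - <<'E'
from h import *
im=env.read_camera("side")[:,:,::-1].copy();cv2.imwrite(f"pics/h2_full.png",im)
im2=env.read_camera("top")[:,:,::-1].copy();cv2.imwrite(f"pics/h2t_full.png",im2)
for c in("side","top"):
  for n in ("blue_axis","plate_face","blue_grip"):
    for d in env.landmark_of(n,c): 
        if d["xyz"][0]>560: print(c,n,round(d["confidence"],2),[round(v) for v in d["xyz"]])
cv2.imwrite("pics/h2.png",cv2.resize(im[150:310,190:320],None,fx=4,fy=4,interpolation=cv2.INTER_CUBIC)[:600])
cv2.imwrite("pics/h2t.png",cv2.resize(im2[150:250,240:400],None,fx=5,fy=5,interpolation=cv2.INTER_CUBIC))
E
```

```text
t: 16.88
eef_pos: [654.4, 53.5, 208.2]
tcp_rot: [3.142, 0.0, 1.479]
ft_force: [0.4, 0.4, 0.4]
opening: 0.5
side blue_axis 0.92 [644, -104, 144]
side plate_face 0.51 [638, -135, 132]
side blue_grip 0.86 [638, -112, 180]
side blue_grip 0.52 [792, 19, 2]
side blue_grip 0.18 [647, -39, 155]
top blue_axis 0.82 [641, -101, 140]
top plate_face 0.49 [632, -138, 135]
top blue_grip 0.85 [639, -111, 188]
top blue_grip 0.5 [647, -36, -1]
top blue_grip 0.2 [636, -138, 139]
```

View pics/h2.png

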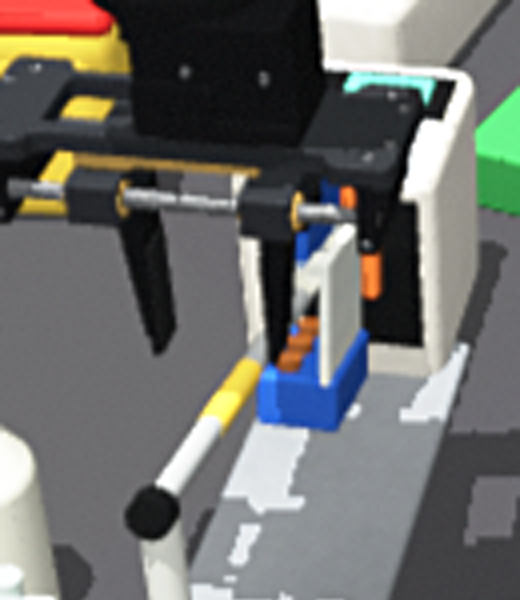

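View pics/h2t.png

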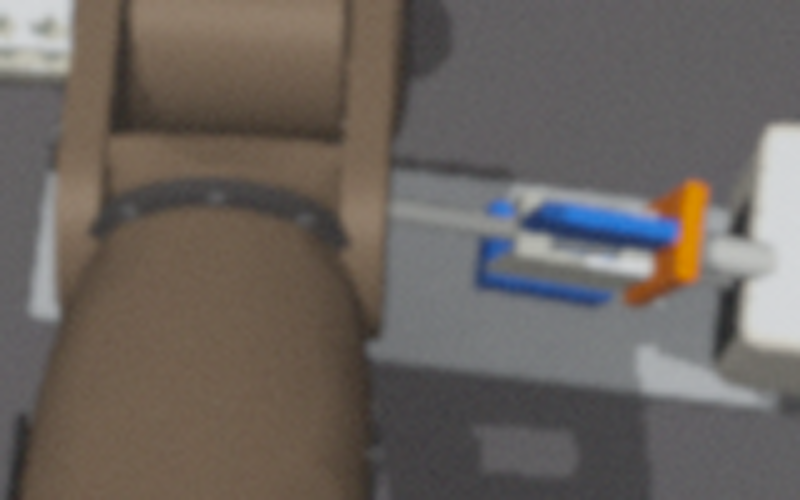

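```bash
python3 -m pendant '[0,0,0,0,1, 0,0,0,0,1, -0.04,0,0.008,0,1, -0.04,0,0.009,0,1, -0.045,0,0.009,0,1, -0.045,0,0.009,0,1, -0.045,0,0.009,0,1, -0.045,0,0.009,0,1, 0,0,0,0,1]'; python3 - <<'E'
from h import *
im=env.read_camera("side")[:,:,::-1].copy();cv2.imwrite(f"pics/i1_full.png",im)
s=env.state();print(s["eef_pos"].round(1),s["tcp_rot"].round(3),s["ft_force"].round(1),s["opening"])
cv2.imwrite("pics/i1.png",cv2.resize(im[130:280,210:330],None,fx=4,fy=4,interpolation=cv2.INTER_CUBIC))
E
```

```text
t: 18.4
eef_pos: [644.7, -51.5, 186.6]
tcp_rot: [-3.141, 0.0, 1.478]
ft_force: [0.6, 0.5, -0.0]
opening: 0.003
[644.8 -50.7 186.9] [-3.141 -0.     1.478] [-0.7 -0.   0.1] 0.0008798874867154084
```

View pics/i1.png

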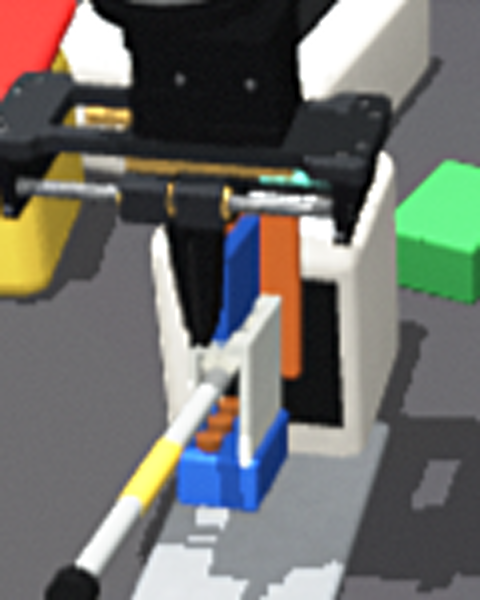

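```bash
python3 -m pendant '[-0.01,0,0.002,0,1, -0.01,0,0.002,0,1, 0,0,0,0,1]'; python3 -m pendant '[-0.004,0,0.001,0,1, -0.004,0,0.0008,0,1, 0,0,0,0,1]'
```

```text
t: 18.82
eef_pos: [644.1, -58.0, 185.3]
tcp_rot: [-3.142, 0.0, 1.48]
ft_force: [0.6, -0.3, -0.7]
opening: 0.008
t: 19.2
eef_pos: [643.9, -61.3, 184.7]
tcp_rot: [3.142, 0.0, 1.479]
ft_force: [-0.4, 1.2, 0.6]
opening: 0.005
```

```bash
python3 -m pendant '[-0.004,0,0.001,0,1, -0.004,0,0.0008,0,1, 0,0,0,0,1]'
```

```text
t: 19.58
eef_pos: [643.6, -64.0, 184.0]
tcp_rot: [3.141, -0.001, 1.479]
ft_force: [-0.4, 4.0, 1.0]
opening: 0.004
```

```bash
python3 -m pendant '[-0.004,0,0.001,0,1, -0.004,0,0.0008,0,1, 0,0,0,0,1]'
```

```text
t: 19.95
eef_pos: [643.3, -67.2, 183.3]
tcp_rot: [3.141, -0.0, 1.48]
ft_force: [-0.9, 5.4, 2.2]
opening: 0.003
```

```bash
python3 -m pendant '[-0.004,0,0.001,0,1, -0.004,0,0.0008,0,1, 0,0,0,0,1]'
```

```text
t: 20.32
eef_pos: [643.0, -70.6, 182.6]
tcp_rot: [3.141, -0.0, 1.48]
ft_force: [-0.5, 3.5, 2.1]
opening: 0.003
```

```bash
python3 -m pendant '[-0.004,0,0.001,0,1, -0.004,0,0.0008,0,1, 0,0,0,0,1]'
```

```text
t: 20.7
eef_pos: [642.7, -73.9, 181.9]
tcp_rot: [3.141, -0.0, 1.48]
ft_force: [-0.1, 5.4, 1.7]
opening: 0.003
```

```bash
python3 -m pendant '[-0.004,0,0.001,0,1, -0.003,0,0.0006,0,1, 0,0,0,0,1]'
```

```text
t: 21.08
eef_pos: [642.4, -76.7, 181.3]
tcp_rot: [3.141, 0.0, 1.479]
ft_force: [0.0, 4.7, 3.0]
opening: 0.007
```

```bash
python3 -m pendant '[-0.003,0,0.0006,0,1, -0.002,0,0.0004,0,1, 0,0,0,0,1]'
```

```text
t: 21.45
eef_pos: [642.3, -78.7, 180.8]
tcp_rot: [3.142, 0.0, 1.479]
ft_force: [-0.8, 5.1, 2.5]
opening: 0.007
```

```bash
python3 -m pendant '[-0.002,0,0.0004,0,1, -0.002,0,0.0004,0,1, 0,0,0,0,1]'
```

```text
t: 21.82
eef_pos: [642.1, -80.2, 180.5]
tcp_rot: [3.142, 0.0, 1.48]
ft_force: [-0.7, 4.7, 2.8]
opening: 0.006
```

```bash
python3 -m pendant '[-0.002,0,0.0004,0,1, 0,0,0,0,1]'
```

```text
t: 22.08
eef_pos: [642.0, -81.1, 180.3]
tcp_rot: [-3.142, 0.0, 1.48]
ft_force: [-1.0, 4.9, 2.3]
opening: 0.005
```

```bash
python3 -m pendant '[-0.002,0,0.0004,0,1, 0,0,0,0,1]'
```

```text
t: 22.32
eef_pos: [642.0, -81.5, 180.2]
tcp_rot: [3.142, -0.001, 1.479]
ft_force: [-0.6, 7.6, 3.9]
opening: 0.007
```

```bash
python3 -m pendant '[-0.002,0,0.0004,0,1, 0,0,0,0,1]'
```

```text
t: 22.58
eef_pos: [642.0, -81.7, 180.3]
tcp_rot: [3.141, -0.001, 1.479]
ft_force: [-0.4, 10.6, 5.3]
opening: 0.001
```

```bash
python3 -m pendant '[-0.002,0,0.0004,0,1, 0,0,0,0,1]'
```

```text
t: 22.82
eef_pos: [642.0, -81.9, 180.2]
tcp_rot: [3.141, -0.002, 1.48]
ft_force: [0.0, 13.3, 6.0]
opening: 0.002
```

```bash
python3 -m pendant '[0,0,0,0,1, 0,0,0,0,1, 0,0,0,0,1, 0,0,0,0,1]'; python3 -c "
from h import *
s=env.state();print(s['ft_force'].round(1))
for i in range(3):
    env.read_camera('side');print(env.state()['ft_force'].round(1))"
```

```text
t: 23.32
eef_pos: [642.0, -81.8, 180.2]
tcp_rot: [3.141, -0.002, 1.48]
ft_force: [0.3, 13.4, 6.5]
opening: 0.003
[ 0.3 13.4  6.5]
[ 0.3 13.5  5.8]
[ 1.  13.6  6.5]
[ 0.  13.9  5.4]
```

```bash
python3 -m pendant '[0.003,0,-0.0006,0,1, 0.01,0,-0.002,0,1, 0.03,0,-0.006,0,1, 0.05,0,-0.02,0,1, 0.05,0,-0.06,0,1, 0.05,0,-0.06,0,1, 0.05,0,-0.06,0,1, 0,0,0,0,1]'; python3 - <<'E'
from h import *
s=env.state();print(s["eef_pos"].round(1),s["ft_force"].round(1))
im=env.read_camera("side")[:,:,::-1].copy();cv2.imwrite(f"pics/j1_full.png",im)
im2=env.read_camera("top")[:,:,::-1].copy();cv2.imwrite(f"pics/j1t_full.png",im2)
for c in("side","top"):
  for n in ("blue_axis","plate_face","blue_grip","grey"):
    for d in env.landmark_of(n,c): 
        if d["confidence"]>.4 : print(c,n,round(d["confidence"],2),[round(v) for v in d["xyz"]])
cv2.imwrite("pics/j1.png",cv2.resize(im[150:310,190:320],None,fx=4,fy=4,interpolation=cv2.INTER_CUBIC)[:600])
cv2.imwrite("pics/j1t.png",cv2.resize(im2[150:250,240:400],None,fx=5,fy=5,interpolation=cv2.INTER_CUBIC))
E
```

```text
t: 24.48
eef_pos: [651.3, 15.2, 265.2]
tcp_rot: [3.138, 0.0, 1.482]
ft_force: [-0.6, -0.5, -0.8]
opening: 0.003
[651.3  15.2 265.2] [-0.6 -0.5 -0.8]
side blue_axis 0.96 [324, -158, 72]
side blue_axis 0.75 [320, 129, 73]
side blue_axis 0.69 [640, -120, 137]
side blue_axis 0.61 [241, -267, 71]
side plate_face 0.91 [635, -153, 128]
side blue_grip 0.95 [323, -162, 122]
side blue_grip 0.9 [635, -127, 184]
side blue_grip 0.6 [239, -263, 115]
side blue_grip 0.6 [317, 129, 118]
side grey 0.69 [440, 188, 1]
side grey 0.52 [793, 21, 2]
top blue_axis 0.98 [319, -160, 73]
top blue_axis 0.79 [640, -118, 136]
top blue_axis 0.7 [440, 188, 2]
top plate_face 0.53 [633, -156, 133]
top blue_grip 0.8 [636, -126, 183]
top blue_grip 0.74 [241, -267, 117]
top blue_grip 0.7 [323, -162, 116]
top grey 0.58 [439, 186, 1]
```

View pics/j1.png

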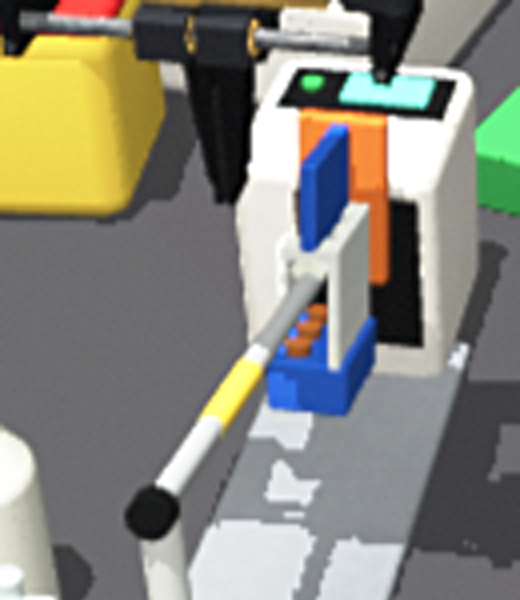

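View pics/j1t.png

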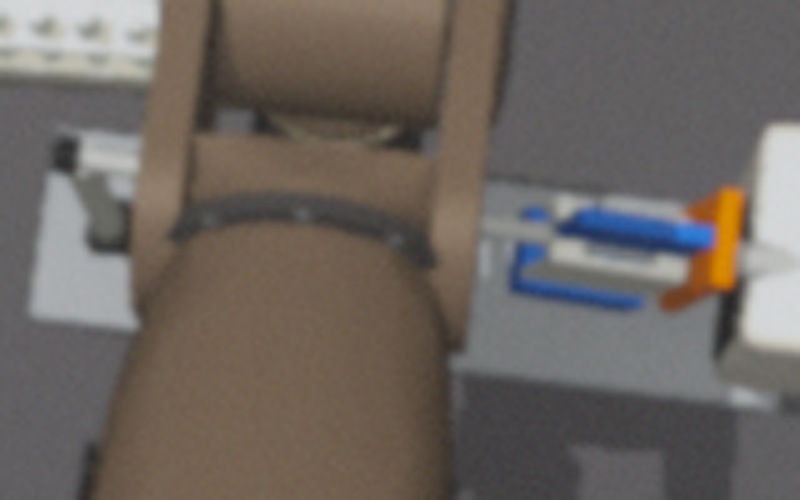

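View pics/j1_full.png

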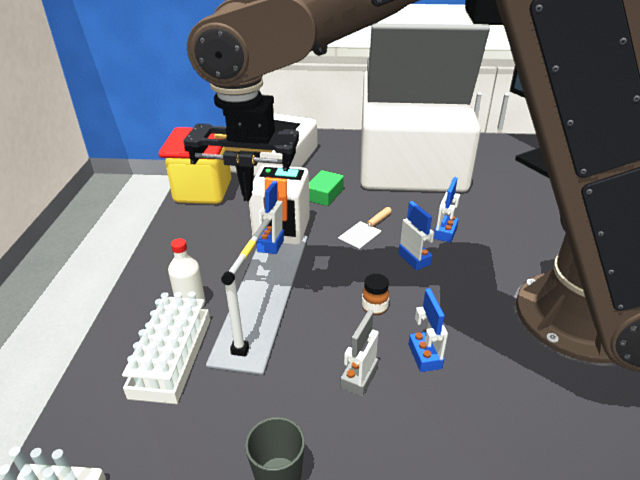

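```bash
python3 -c "
from cell import env
print(env.job_done()); print(env.state()['t'])"
```

```text
the job is handed in; nothing more can be done
None
the job is handed in; nothing more can be done
```

The blue carrier is hung, run down and pushed home, and the job was handed in at about 25 s, with no verdict reported.

**Picking and tilting:** I took the farthest of the four blue look-alikes, at about (434, -117) mm. The tool cannot tilt, so I gripped the tab 16 to 18 mm uphill of its middle and eased the grip. The carrier swung under its own weight to 12–13°, matching the bar, and I tightened again.

**Hanging and pressing:** I brought it on from the robot's side over the yellow part and lowered it.
- The force peaked briefly at about 13 N, above the 5–12 N range but below 20 N.
- The wrist moment then suggested that only the downhill hook was bearing. I eased the grip while still pressing lightly, which brought both hooks down, and re-gripped.
- I pressed at 7–8 N for about 0.75 s and released. The seating of both hooks is judged from the wrist moment and the picture, not measured directly.

**Running down and pushing:** It slid to the orange plate by itself. With closed fingers on the uphill end of the tab, the push stayed at about 5 N. It then rose sharply at the stop to 14–15 N along the bar, held for more than 0.6 s. I backed off uphill and upward.

**Last checks:**
- The carrier hangs on the bar against the plate.
- The plate face moved from y ≈ -136 to ≈ -154 mm, about 18 mm downhill, which fits home.
- The grey carrier and the other things look unmoved in the side picture.
- The wrist force is near zero and the gripper is clear.
- The networks' false extra hits, such as a "grey" at (793, 21), were ignored. No check failed apart from the brief 13 N press.

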